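# Let the walking stick out by one hole

## Task

The adjustable walking stick lying in its rack is one hole too short. Squeeze its spring button in flush and slide the upper tube (the one with the handle) out, away from the rubber foot, so that the button springs out through the very next hole and locks. Leave the game things lying around it where they are.

Things in the scene. Friction and masses are not known exactly. Their poses are not given: they have to be found in the camera images.
- button_station (a point): Point inside the stick, on its centre line at the spring button, 55 mm above the shelf; fixed. The stick lies level. x: sideways out of the tube, the way the button points; y: along the stick to the rubber foot (so the upper tube must go to -y); z: up. From 90 mm on the foot side of here to 250 mm on the handle side the plain upper tube is free all round, 30 mm clear of the rack.
- foot_end (a point): Middle of the flat end of the black rubber foot (38 mm wide), 457 mm from button_station. The foot closes the aluminium lower tube (22 mm in diameter), which two sprung clips 200 and 390 mm from button_station, 83 mm high, hold fast in a wooden rack (60 mm wide, 12 mm thick, under most of the stick). Fixed.
- handle (a point): Middle of the black crossbar handle (27 mm thick, 150 mm across), 389 mm from button_station, at the end of the aluminium upper tube (25 mm in diameter), which slides over the lower one; moves with it. An open saddle, 61 mm high, bears this tube 270 mm to the handle side of button_station; its black end bush (31 mm wide) begins 112 mm to the foot side.
- button_tip (a point): Outermost point of the spring button: a round-headed brass pin, 9 mm in diameter, carried by the lower tube. It stands 5 mm out of a 10 mm hole in the side of the upper tube, level with the tube's centre line and 17.5 mm from it. Ten such holes, 25 mm apart centre to centre, run in a row along this side of the upper tube.
- button (a joint): How far the spring button is pressed in (m): 0 fully out, 0.005 flush with the outside of the tube, about 0.006 under the tube's wall, 0.008 at its stop. Its spring takes 3 N to start, 5.5 N at flush. A flat pad squeezed on the tube over it brings it flush; as the tube is then pulled, the edge of the hole wedges its round head further in. Not pressed, it locks the tube.
- upper_tube (a joint): How far the upper tube has been slid out (m): 0 at the start, positive away from the rubber foot (stick longer), 0.025 at the next hole. It takes about 10 N to start it off the flush button and 4 N to slide. The button springs into a hole by itself as the hole comes over it, unless something covers the hole.
- dice_cup: Steel dice cup, 74 mm wide at the rim, 90 mm tall; origin at the centre of its underside. Leave it alone.
- pawn: Orange plastic pawn, 28 mm wide, 43 mm tall; origin at the centre of its underside. Leave it alone.
- spinner: Pink plastic spinner, a flat square 120 x 120 x 14 mm with an arrow and a press button; origin at the centre of its underside. Leave it alone.
- ladder: Wooden toy ladder lying flat, 150 x 42 x 8 mm, long along its x; origin at the centre of its underside. Leave it alone.

How it is judged:
On the way:
1. the button is pressed in flush with the tube while still in its first hole (value of joint button above 0.004 m and value of joint upper_tube between -0.007 and 0.007 m), for 0.05 s.
At the end, for the whole second after the job is handed in: The upper tube stands one hole further out (slid out 25 mm, within 2.5 mm), at rest, with the button sprung out through that hole (less than 1.5 mm short of fully out) (value of joint upper_tube between 0.0225 and 0.0275 m and value of joint button below 0.0015 m and velocity of joint upper_tube between -0.005 and 0.005 m/s); the robot touches nothing.
It fails at once if the dice cup is moved by more than 30 mm (distance of dice_cup from where it was at the start of the episode above 0.03 m).
It fails at once if the pawn is moved by more than 30 mm (distance of pawn from where it was at the start of the episode above 0.03 m).
It fails at once if the spinner is moved by more than 30 mm (distance of spinner from where it was at the start of the episode above 0.03 m).
It fails at once if the ladder is moved by more than 30 mm (distance of ladder from where it was at the start of the episode above 0.03 m).
It also fails if it takes over 32 s, if anything falls off the work surface, if the arm or the gripper's body presses on something with over 40 N, if the wrist force passes 120 N, or if a joint passes its speed limit or range.

## Robot

A 6-joint arm with a two-finger parallel gripper is mounted at the origin on the work surface. World frame = base frame: x ahead of the robot, y to its left, z up, the work surface at z = 0. Lengths are in m, angles in rad, forces in N, time in s.
With the tool pointing down it reaches from about 0.25 to 0.775 m from the base axis. Payload 4 kg.
Tool frame: the origin (TCP) lies where the fingers leave the gripper's body, on its centre line; the fingertips stand 97 mm ahead of it and the grasp point (between the pads) lies 78 mm ahead of it; z points along the fingers, x is the direction in which the jaws open and shut, and the axes are right-handed (so a half turn about z gives the same grasp; the last joint's range is limited). The gripper opens to 94 mm and grips with 3 to 60 N. Pads are 16 mm wide; open, the fingers measure 119 mm over their backs; the gripper's body (75 mm by 177 mm) begins 78 mm behind the grasp point.
Start: joints at [-1.414, 0.087, 1.371, -0, 1.684, -0.103], TCP at [0.141, -0.532, 0.303] pointing down, gripper open.
Joint ranges: [-3.1, 3.1], [-0.76, 2.03], [0.27, 2.55], [-1.08, 4.22], [0.17, 2.65], [-2.57, 2.57]. Speed limits (rad/s): [2.79, 2.79, 3.14, 3.14, 3.14, 3.14].

## Interface

Orientations are given as [roll, pitch, yaw] about the fixed x, y, z axes, in that order (R = Rz(yaw) Ry(pitch) Rx(roll)).
In Python, from bench import * gives the robot as it stands.
- The arm moves only by the tool jog_arm, never from a script. Its argument "moves" is a list of rows, each a list of 7 numbers: the turn, a rotation vector about the world's x, y, z in rad, then the shift along the world's x, y, z in mm, then the finger opening in mm, from 0 to 94. In form: [[rx, ry, rz, tx, ty, tz, fingers], ...]. A call has 1 to 12 rows; each row shifts and turns the commanded pose from where the row before left it; what a row does not reach is not made up. A row lasts 1/8 s, in which the tool goes at most 62.5 mm and 10.7 degrees, less where a joint would pass 70% of its speed; a pose out of reach is approached as far as the arm can. A call is refused whole if a number of a shift passes 62.5 or a number of a turn 0.188, either way. A call with a gripper value outside its range is refused whole. The fingers move at their own pace and stop on an object; the grip force is fixed at half the most. Time passes only in rows, so rows that do not move let the fingers close. It gives the time, the measured TCP pose, the force and the opening at its end, in the units of the state.
- get_obs(): the state, without advancing time (a new reading comes with each control period).
- snapshot(name): name is "side" or "top"; returns the picture (384x512x3 uint8, red, green, blue); there is no depth.
- get_calibration(name): a dict with "camera_matrix" (3x3 intrinsics, pixels), "k1" (the pictures are not rectified: a ray, as slopes to the right and down, at radius r is drawn at 1 + k1 r^2 times it, then the intrinsics apply), "R" (3x3) and "t" (3): a world point X has camera coordinates R X + t. Camera axes: x right, y down, z forward; pixel columns grow to the right and rows downward; lengths in m; the calibration is good to about 2 mm. A picture is of the moment at which its call begins. get_calibration takes no time and is no camera call.
- close_job(): hands the job in, once; it reports no verdict.
Trained networks look in the newest picture that a camera, given by its name, has taken for a name from the list of things; names that differ only in an ending like _2 or _b are one class to them, and where a whole thing is asked for, a point or a joint stands for the part that bears it (a point fixed in the world has none). Each returns a list of dicts, best first, with "conf" (0 to 1); they miss things now and then, are a little off and sometimes report something else, mostly with a low value. They report only what shows in the picture. A call takes as long as a camera call.
- look_for(label, camera): "bbox" ([left, top, right, bottom] in pixels, round what is visible of it).
The state is a dict: "time": time; "joint_positions": joint angles; "qvel": joint speeds; "joint_torque": joint torques, N m; "tool_pos": TCP position; "ee_rot": TCP orientation; "wrist_force": force on the tool from outside, world axes, zero at the start; "wrist_torque": the same for the moment, N m; "width": finger opening in m.
Only numpy, scipy, OpenCV 4.12 (cv2) and the standard library are available. Lean on these libraries where they do the work, as an engineer would, in place of code of your own. Each camera call takes 0.05 s, during which the arm holds its last target.

## Working session

There is one attempt and no reset: what is moved stays moved. The work goes in short steps, Python scripts to look and compute and a tool call to move; the robot and the scene stay as the last step left them, time stands still between calls to the robot, and variables do not carry over. Pictures are saved under pics/ and viewed, and the job is handed in when it is done.

Besides the shell and the picture viewer there is one more tool, called as name(argument=value, ...), one argument or row to a line, values as JSON. jog_arm: Moves the arm, as the interface text tells. Its arguments: {"type":"object","properties":{"moves":{"type":"array","items":{"type":"array","items":{"type":"number"}}}},"required":["moves"]}

```bash
mkdir -p pics; cat > h.py <<'E'
from bench import *
import numpy as np, cv2
def save(n,f):
    im=snapshot(n); cv2.imwrite('pics/'+f,im[:,:,::-1]); return im
E
python3 - <<'E'
from h import *
for c in ['side','top']:
    save(c,c+'1.png')
    k=get_calibration(c);print(c,{a:np.round(np.array(b),4).tolist() for a,b in k.items()})
    for l in ['button_tip','handle','dice_cup','pawn','spinner','ladder']:
        print(l,[(np.round(d['bbox'],1).tolist(),round(d['conf'],2)) for d in look_for(l,c)[:3]])
print(get_obs())
E
```

```text
side {'camera_matrix': [[404.188, 0.0, 257.5625], [0.0, 404.188, 186.285], [0.0, 0.0, 1.0]], 'k1': -0.0824, 'R': [[0.986, -0.1663, -0.0115], [-0.0987, -0.5268, -0.8442], [0.1344, 0.8335, -0.5359]], 't': [-0.5676, 0.1572, 1.123]}
button_tip []
handle [([203.2, 189.2, 279.3, 352.9], 0.65)]
dice_cup [([290.5, 169.7, 312.3, 200.9], 0.78), ([200.3, 189.2, 276.5, 352.2], 0.16)]
pawn []
spinner [([273.0, 262.1, 324.4, 301.8], 0.63)]
ladder [([208.5, 184.2, 224.4, 212.3], 0.54)]
top {'camera_matrix': [[351.0573, 0.0, 261.0011], [0.0, 351.0573, 192.3735], [0.0, 0.0, 1.0]], 'k1': -0.1072, 'R': [[0.0291, -0.9995, 0.0106], [-0.9935, -0.03, -0.1098], [0.11, -0.0074, -0.9939]], 't': [0.0485, 0.5564, 1.1473]}
button_tip []
handle [([167.8, 165.8, 421.2, 248.0], 0.22)]
dice_cup [([246.7, 129.2, 265.0, 151.4], 0.86)]
pawn [([319.8, 229.2, 329.2, 240.0], 0.5)]
spinner [([334.3, 150.8, 375.5, 193.8], 0.74)]
ladder [([226.2, 215.2, 264.0, 230.0], 0.65)]
{'time': 0.7, 'joint_positions': array([-1.41410511e+00,  8.71831508e-02,  1.37067580e+00,  2.91582867e-05,
        1.68359089e+00, -1.03087843e-01]), 'qvel': array([ 2.59668516e-04, -3.60684312e-04,  7.38616301e-04,  1.24930807e-03,
       -9.83679875e-05, -9.31947888e-04]), 'joint_torque': array([-9.21979772e-04, -3.39906728e+01, -3.02522421e+01,  7.17868865e-02,
        2.35965959e-02, -5.97776761e-06]), 'tool_pos': array([ 0.14128869, -0.53156035,  0.30272739]), 'ee_rot': array([-3.14157853e+00, -1.45033605e-04, -1.31101399e+00]), 'wrist_force': array([ 1.05142118,  0.46994309, -0.32593699]), 'wrist_torque': array([ 0.02353554, -0.0042656 ,  0.00411016]), 'width': 0.09387208120619069}
```

```bash
python3 - <<'E'
import cv2
a=cv2.imread('pics/side1.png')[150:370,150:400];cv2.imwrite('pics/s1z.png',cv2.resize(a,None,fx=2.7,fy=2.7,interpolation=2))
a=cv2.imread('pics/top1.png')[110:270,140:440];cv2.imwrite('pics/t1z.png',cv2.resize(a,None,fx=2.6,fy=2.6,interpolation=2))
E
```

```text
(no output)
```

View pics/s1z.png

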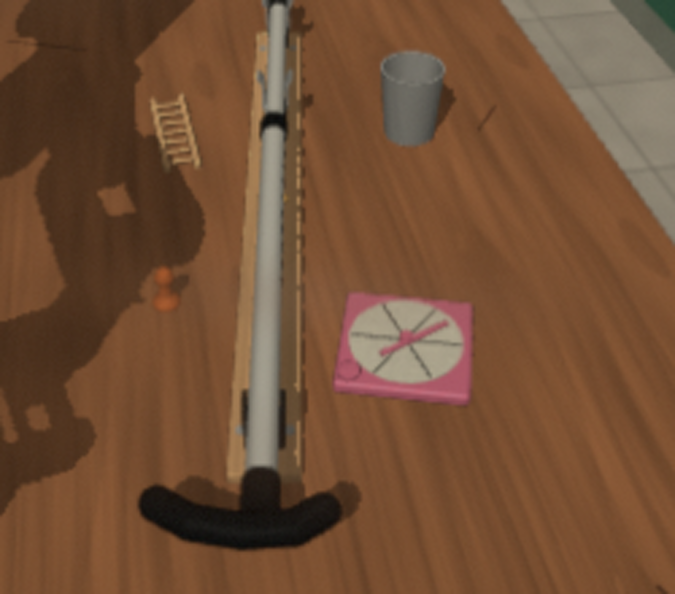

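View pics/t1z.png

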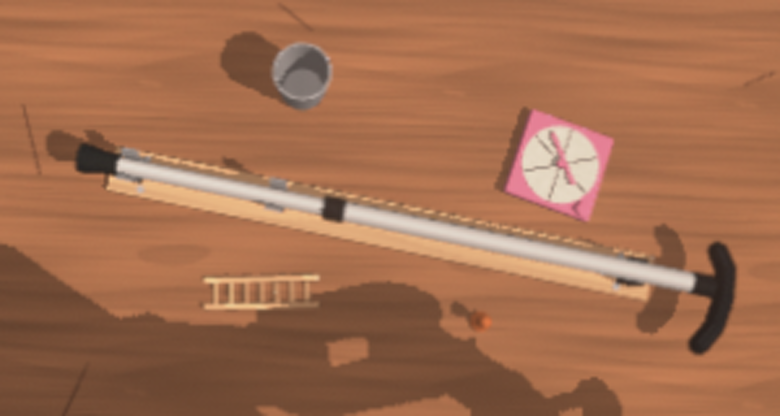

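View pics/side1.png

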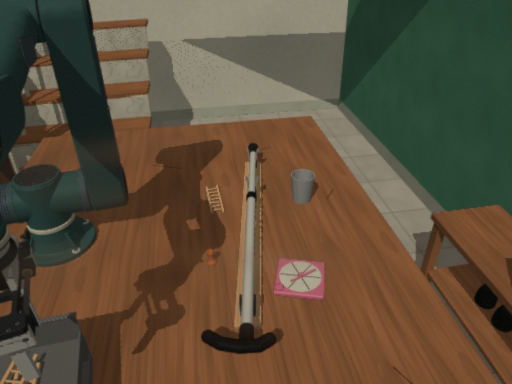

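View pics/top1.png

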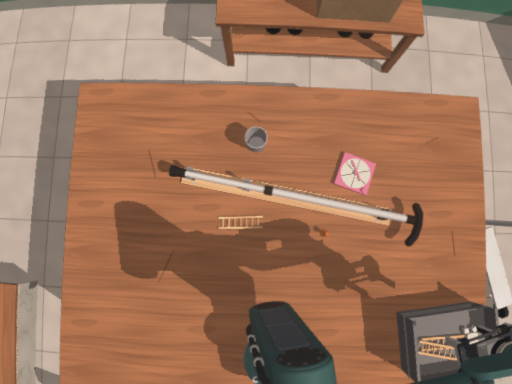

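```bash
cat > m.py <<'E'
from h import *
def undist(c,uv):
    k=get_calibration(c);K=k['camera_matrix'];k1=k['k1']
    p=cv2.undistortPoints(np.array(uv,float).reshape(-1,1,2),np.array(K),np.array([k1,0,0,0.]),None,None,None)
    return p.reshape(-1,2)
def ray(c,uv):
    k=get_calibration(c);R=np.array(k['R']);t=np.array(k['t'])
    n=undist(c,uv);d=np.c_[n,np.ones(len(n))]@R
    return -R.T@t,d/np.linalg.norm(d,axis=1)[:,None]
def proj(c,X):
    k=get_calibration(c);R=np.array(k['R']);t=np.array(k['t'])
    p=np.atleast_2d(X)@R.T+t;n=p[:,:2]/p[:,2:];n=n*(1+k['k1']*(n**2).sum(1))[:,None]
    K=np.array(k['camera_matrix']);return n@K[:2,:2].T+K[:2,2]
def tri(uvs,uvt):
    o1,d1=ray('side',uvs);o2,d2=ray('top',uvt);out=[]
    for a,b in zip(d1,d2):
        A=sum(np.eye(3)-np.outer(d,d) for d in(a,b));B=(np.eye(3)-np.outer(a,a))@o1+(np.eye(3)-np.outer(b,b))@o2
        out.append(np.linalg.solve(A,B))
    return np.array(out)
E
python3 - <<'E'
from m import *
# tube pixels along line, per view
L={}
for c,f,p0,p1 in [('side','side1.png',(250.5,205),(248,318)),('top','top1.png',(278,192),(400,217))]:
    im=cv2.imread('pics/'+f).astype(float)
    p0=np.array(p0,float);p1=np.array(p1,float);d=(p1-p0)/np.linalg.norm(p1-p0);n=np.array([-d[1],d[0]])
    s=np.linspace(-14,14,281);pts=[]
    sat=im[:,:,2]-im[:,:,0]  # r-b : low on tube
    for a in np.linspace(0,1,60):
        q=p0+a*(p1-p0)+s[:,None]*n
        v=cv2.remap(sat.astype(np.float32),q[:,0].astype(np.float32)[None],q[:,1].astype(np.float32)[None],1)[0]
        m=v<28
        lab=np.flatnonzero(m&(np.abs(s)<10))
        if len(lab)==0: continue
        # component nearest 0
        g=np.split(lab,np.flatnonzero(np.diff(lab)>1)+1);g=max(g,key=len)
        pts.append([*(p0+a*(p1-p0)+(s[g[0]]+s[g[-1]])/2*n),(s[g[-1]]-s[g[0]])])
    pts=np.array(pts);print(c,np.round(pts[::8],2).tolist())
    o,dd=ray(c,pts[:,:2]);U,S,V=np.linalg.svd(dd);N=V[2];print('plane res',np.abs(dd@N).std())
    L[c]=(o,N)
(o1,n1),(o2,n2)=L['side'],L['top']
d=np.cross(n1,n2);d/=np.linalg.norm(d);d*=np.sign(d[1])
P=np.linalg.lstsq(np.array([n1,n2,d]),np.array([n1@o1,n2@o2,0]),rcond=None)[0]
print(d,[ (P+d*((y-P[1])/d[1])).round(4).tolist() for y in(-.3,-.1,.1)])
np.savez('line.npz',P=P,d=d)
E
python3 - <<'E'
import cv2
a=cv2.imread('pics/side1.png')
for n,im,(x0,y0,x1,y1) in [('sa',a,(225,140,285,210)),('sb',a,(190,290,290,365)),('ta',cv2.imread('pics/top1.png'),(160,150,290,210)),('tb',cv2.imread('pics/top1.png'),(370,190,440,250))]:
    f=min(780//(x1-x0),590//(y1-y0));cv2.imwrite(f'pics/{n}.png',cv2.resize(im[y0:y1,x0:x1],None,fx=f,fy=f,interpolation=2));print(n,f)
E
```

```text
side [[250.95, 205.01, 8.1], [250.11, 220.32, 8.3], [249.92, 235.65, 8.8], [249.18, 250.96, 8.6], [248.64, 266.28, 9.2], [248.11, 281.59, 10.2], [247.57, 296.91, 15.4], [247.88, 312.25, 14.5]]
plane res 0.0003996406006056734
top [[277.98, 192.1, 4.2], [294.63, 194.95, 4.1], [311.16, 198.44, 5.1], [327.78, 201.43, 5.1], [344.19, 205.46, 5.2], [360.81, 208.46, 5.0], [377.39, 211.65, 7.8], [393.8, 215.73, 6.0]]
plane res 0.0007734627668628411
[0.17200166 0.98468675 0.02841544] [[0.5034, -0.3, 0.0369], [0.5384, -0.1, 0.0427], [0.5733, 0.1, 0.0484]]
sa 8
sb 7
ta 6
tb 9
```

View pics/sa.png

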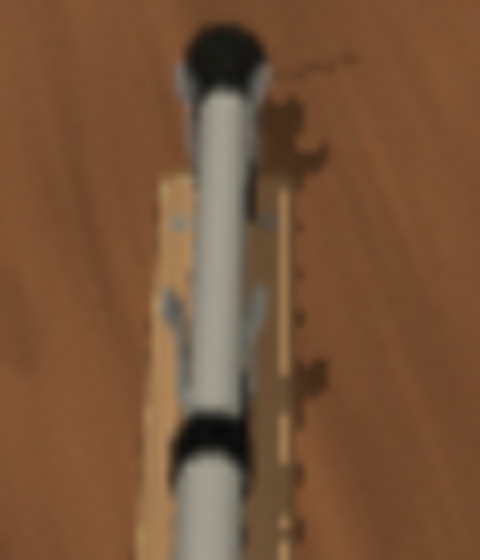

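View pics/sb.png

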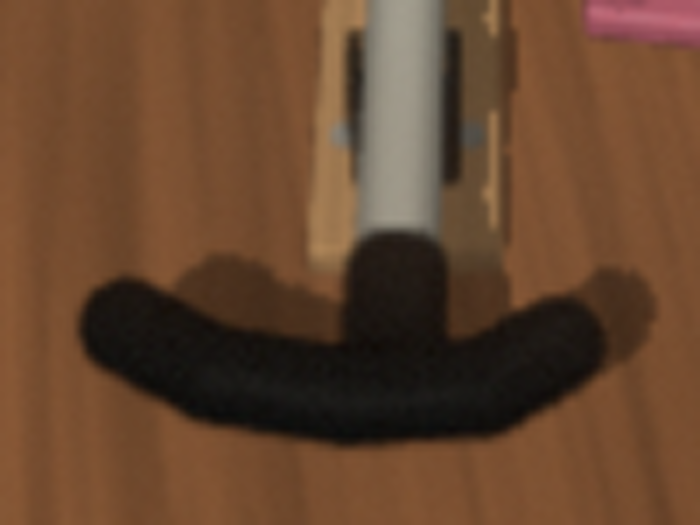

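View pics/ta.png

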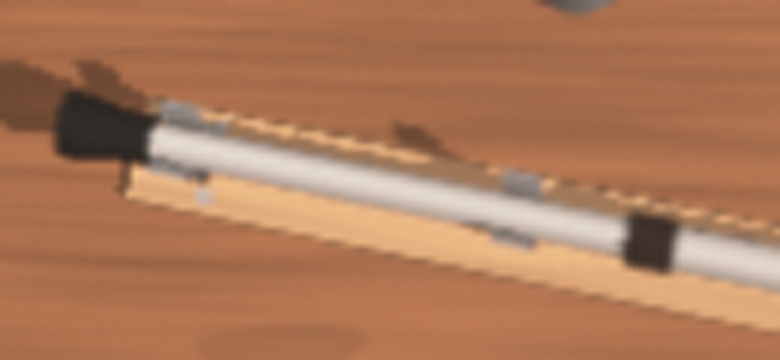

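View pics/tb.png

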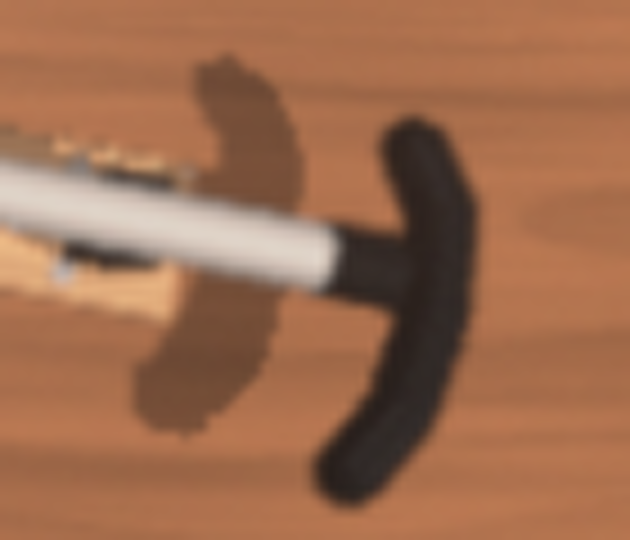

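```bash
python3 - <<'E'
from m import *
def onz(c,uv,z):
    o,d=ray(c,uv);return o+d*((z-o[2])/d[:,2])[:,None]
T=[(169.6,170.25),(271.9,190.75),(418.4,218.7),(278,192.1),(311.2,198.4),(344.2,205.3),(402.9,217.5)]
for z in(.055,.060):
    W=onz('top',T,z);print(z,W.round(4).tolist())
    print(np.linalg.norm(W[:3]-W[0],axis=1), 'expect 0,.345,.846')
W=onz('top',T,.055)
c=W[:,:2].mean(0);u,s,v=np.linalg.svd(W[:,:2]-c);d=v[0]*np.sign(v[0][1]);n=np.array([d[1],-d[0]])
al=(W[:,:2]-c)@d;print('res',((W[:,:2]-c)@n*1e3).round(2))
st=np.mean([al[0]-.457,al[1]-.112,al[2]+.389]);print('station est',al[0]-.457,al[1]-.112,al[2]+.389)
S=c+d*st;yaw=np.arctan2(n[1],n[0]);print('station',S,'d',d,'xaxis',n)
S3=np.r_[S,.055];d3=np.r_[d,0]
for nm,o in [('foot',.457),('bush',.112),('st',0),('handle',-.389)]:
    print(nm,proj('side',S3+d3*o).round(1),proj('top',S3+d3*o).round(1))
np.savez('st.npz',S=S3,d=d3)
k=get_calibration('side')
a=cv2.imread('pics/side1.png')[140:340,215:285]
a=cv2.resize(a,None,fx=3,fy=3,interpolation=2)
for o in np.linspace(-.389,.457,30):
    p=proj('side',S3+d3*o)[0];cv2.circle(a,(int((p[0]-215+.5)*3),int((p[1]-140+.5)*3)),2,(0,0,255),-1)
p=proj('side',S3+np.r_[n,0]*.0175)[0];cv2.circle(a,(int((p[0]-215+.5)*3),int((p[1]-140+.5)*3)),3,(0,255,0),1)
cv2.imwrite('pics/ov.png',a)
E
```

```text
0.055 [[0.6168, 0.371, 0.055], [0.5585, 0.0295, 0.055], [0.4792, -0.4645, 0.055], [0.5546, 0.0094, 0.055], [0.5371, -0.1005, 0.055], [0.5174, -0.2105, 0.055], [0.482, -0.4103, 0.055]]
[0.         0.34644025 0.84676148] expect 0,.345,.846
0.06 [[0.6159, 0.3697, 0.06], [0.5579, 0.0297, 0.06], [0.479, -0.4621, 0.06], [0.554, 0.0097, 0.06], [0.5366, -0.0997, 0.06], [0.517, -0.2092, 0.06], [0.4818, -0.4081, 0.06]]
[0.         0.34492856 0.84306665] expect 0,.345,.846
res [ 0.83 -0.18  3.46 -0.64  0.24 -0.94 -2.76]
station est 0.03173018341855838 0.030291394909797667 0.030972777953268804
station [ 0.54020862 -0.08024842] d [0.16547806 0.98621347] xaxis [ 0.98621347 -0.16547806]
foot [[251.4 146.8]] [[169.8 170.5]]
bush [[250.  199.7]] [[271.7 190.7]]
st [[249.4 222.9]] [[305.1 197.3]]
handle [[246.2 345.8]] [[418.2 219.7]]
```

View pics/ov.png

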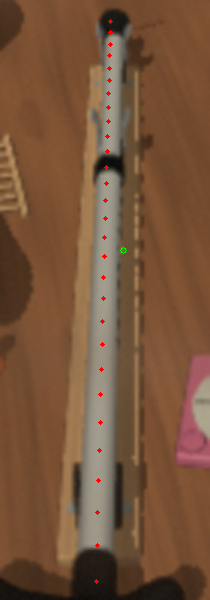

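jog_arm(
  moves=[
    [0,0,0.0955,33.2,37.7,0,94],
    [0,0,0.0955,33.2,37.7,0,94],
    [0,0,0.0955,33.2,37.7,0,94],
    [0,0,0.0955,33.2,37.7,0,94],
    [0,0,0.0955,33.2,37.7,0,94],
    [0,0,0.0955,33.2,37.7,0,94],
    [0,0,0.0955,33.2,37.7,-10,94],
    [0,0,0.0955,33.2,37.7,-10,94],
    [0,0,0.0955,33.2,37.7,-10,94],
    [0,0,0.0955,33.2,37.7,-10,94],
    [0,0,0.0955,33.2,37.7,-10,94],
    [0,0,0.0955,33.2,37.7,-10,94],
  ],
)

```text
time: 2.2
tool_pos: [0.5407, -0.0778, 0.2426]
ee_rot: [3.141, -0.001, -0.162]
wrist_force: [-0.1, -0.2, 0.1]
width: 0.0942
```

jog_arm(
  moves=[
    [0,0,0,0,0,0,94],
  ],
)

```text
time: 2.33
tool_pos: [0.5406, -0.0765, 0.2412]
ee_rot: [-3.141, 0.002, -0.16]
wrist_force: [0.7, -0.5, -1.0]
width: 0.0941
```

```bash
python3 - <<'E'
from m import *
o=get_obs();print(o['time'],o['tool_pos'],o['ee_rot'],o['wrist_force'])
z=np.load('st.npz');S,d=z['S'],z['d'];n=np.array([d[1],-d[0],0]);e=o['tool_pos']-S
print('along',e@d,'across',e@n,'need yaw',np.arctan2(n[1],n[0]))
a=save('top','top2.png')[130:290,200:400,::-1];cv2.imwrite('pics/t2z.png',cv2.resize(a,None,fx=3.5,fy=3.5,interpolation=2))
a=save('side','side2.png')[130:330,170:370,::-1];cv2.imwrite('pics/s2z.png',cv2.resize(a,None,fx=2.9,fy=2.9,interpolation=2))
E
```

```text
2.325 [ 0.54063531 -0.07653508  0.24119602] [-3.14075610e+00  2.31658087e-03 -1.60229655e-01] [ 0.68198927 -0.52534703 -1.00199383]
along 0.003732758923832545 across -0.00019367122272620244 need yaw -0.16624273958697464
```

View pics/s2z.png

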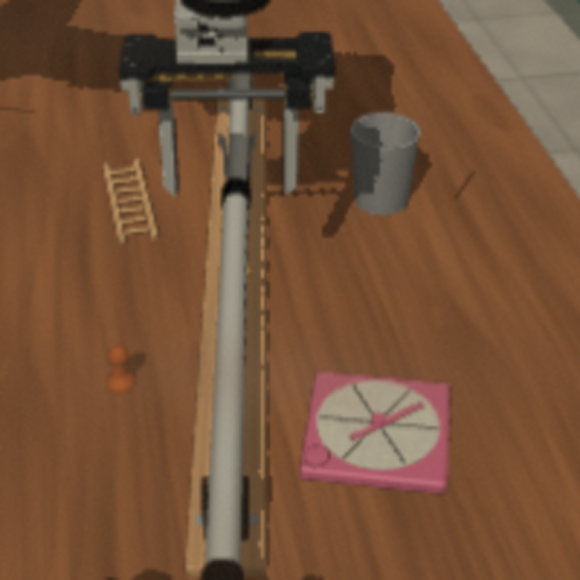

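The jaws straddle the tube (fingertips at about zoom (170,190) and (290,190)), clear of the cup and pawn. I'll correct by 3.7 mm along the stick and lower.

jog_arm(
  moves=[
    [0,0,-0.006,-0.6,-3.7,-27,94],
    [0,0,0,0,0,-27,94],
    [0,0,0,0,0,-27,94],
    [0,0,0,0,0,-27,94],
    [0,0,0,0,0,0,94],
  ],
)

```text
time: 3.05
tool_pos: [0.5371, -0.0839, 0.133]
ee_rot: [-3.142, 0.005, -0.173]
wrist_force: [0.3, 0.6, 0.4]
width: 0.0937
```

```bash
python3 - <<'E'
from m import *
o=get_obs();print(o['time'],o['tool_pos'],o['ee_rot'],o['wrist_force'])
z=np.load('st.npz');S,d=z['S'],z['d'];n=np.array([d[1],-d[0],0]);e=o['tool_pos']-S
print('along',e@d,'across',e@n)
a=save('top','top3.png')[130:290,200:400,::-1];cv2.imwrite('pics/t3z.png',cv2.resize(a,None,fx=3.5,fy=3.5,interpolation=2))
a=save('side','side3.png')[170:270,200:300,::-1];cv2.imwrite('pics/s3z.png',cv2.resize(a,None,fx=5.8,fy=5.8,interpolation=2))
E
```

```text
3.05 [ 0.53713091 -0.08386014  0.13295577] [-3.14157868  0.00455532 -0.1734878 ] [0.31566842 0.60171733 0.39013169]
along -0.0040712147305655795 across -0.0024376177856975855
```

View pics/s3z.png

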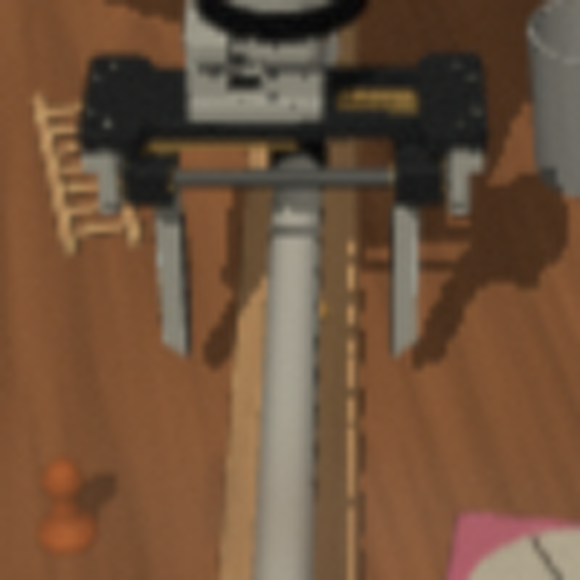

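The brass button shows at zoom (322,310), which is full-image px (255.1,223.0). The prediction was (255.5,222.8), so the station agrees. I'll settle and re-read the pose.

jog_arm(
  moves=[
    [0,0,0,0,0,0,94],
    [0,0,0,0,0,0,94],
  ],
)

```text
time: 3.4
tool_pos: [0.5397, -0.0831, 0.1362]
ee_rot: [3.141, -0.003, -0.171]
wrist_force: [0.3, -0.1, -1.3]
width: 0.0943
```

```bash
python3 - <<'E'
from m import *
z=np.load('st.npz');S,d=z['S'],z['d'];n=np.array([d[1],-d[0],0])
o=get_obs();e=o['tool_pos']-S
print('along',e@d,'across',e@n,o['ee_rot'],o['tool_pos'])
print(proj('side',S+n*.0175),look_for('button_tip','side'))
im=cv2.imread('pics/side3.png').astype(float)
w=np.clip((im[:,:,2]-im[:,:,0])-20,0,None)[217:229,252:260]; print((im[:,:,2]-im[:,:,0])[217:229,250:262].astype(int))
for o in(-.005,.005):print(proj('side',S+n*.0175+d*o))
E
```

```text
along -0.0029270167765474194 across -1.132304282406401e-05 [ 3.14137530e+00 -2.72611572e-03 -1.71210548e-01] [ 0.5397131  -0.08313321  0.13618928]
[[255.81555344 222.87346781]] []
[[20 20 19 16 15 37 53 54 55 58 83 62]
 [20 21 19 17 16 37 52 54 53 58 82 62]
 [21 21 19 17 16 40 53 55 54 56 77 60]
 [20 20 19 16 18 46 53 54 54 55 58 52]
 [20 21 18 16 18 53 55 54 53 54 55 51]
 [20 21 19 16 20 71 63 55 53 54 65 55]
 [21 20 20 17 21 79 71 56 53 59 82 60]
 [20 19 19 16 19 63 60 55 55 59 82 61]
 [20 20 19 16 17 46 55 53 53 57 74 59]
 [20 19 18 16 17 46 54 54 54 53 57 53]
 [20 21 19 15 16 48 54 54 52 53 54 49]
 [19 20 19 15 15 50 55 54 54 55 64 54]]
[[255.81047902 224.00147266]]
[[255.82059168 221.75395466]]
```

```bash
python3 - <<'E'
from m import *
z=np.load('st.npz');S,d=z['S'],z['d'];n=np.array([d[1],-d[0],0]);E=[]
for i in range(10):
    snapshot('side');o=get_obs();e=o['tool_pos']-S;E.append([e@d,e@n,e[2],o['ee_rot'][2]])
E=np.array(E);print(E.mean(0),E.std(0),o['time'])
E
```

```text
[-0.0027082  -0.00060387  0.07989737 -0.17089827] [3.00737135e-05 1.26754013e-04 3.01108212e-04 4.10987114e-05] 3.95
```

jog_arm(
  moves=[
    [0,0,0.004,1,2.5,-2,60],
    [0,0,0,0,0,0,50],
    [0,0,0,0,0,0,40],
    [0,0,0,0,0,0,36],
  ],
)

```text
time: 4.45
tool_pos: [0.5401, -0.0804, 0.1327]
ee_rot: [3.142, -0.0, -0.167]
wrist_force: [-0.5, -0.6, 0.8]
width: 0.0572
```

```bash
cat > rd.py <<'E'
from m import *
import sys
z=np.load('st.npz');S,d=z['S'],z['d'];n=np.array([d[1],-d[0],0]);E=[]
for i in range(int(sys.argv[1])):
    a=snapshot('side');o=get_obs();e=o['tool_pos']-S;f=o['wrist_force'];E.append([e@d*1e3,e@n*1e3,e[2]*1e3,o['ee_rot'][2],o['width']*1e3,f@d,f@n,f[2]])
print('along across z yaw width Fd Fn Fz',np.mean(E,0).round(3),o['time'])
cv2.imwrite('pics/%s.png'%sys.argv[2],cv2.resize(a[170:270,200:300,::-1],None,fx=5.8,fy=5.8,interpolation=2))
E
python3 rd.py 3 s4
```

```text
along across z yaw width Fd Fn Fz [-1.4900e-01 -7.2000e-02  7.7760e+01 -1.6700e-01  4.9319e+01 -4.7900e-01
 -5.3300e-01 -1.9800e-01] 4.6
```

View pics/s4.png

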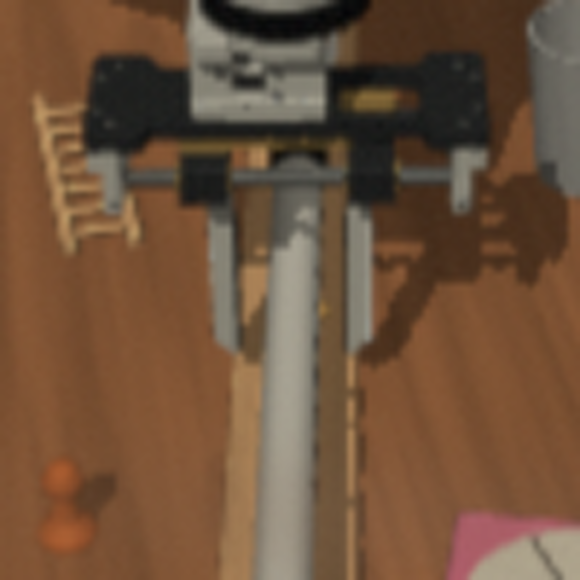

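The button (322,310) is still visible between the pads, at mid-pad level and centred. Closing now.

jog_arm(
  moves=[
    [0,0,0,0,0,0,30],
    [0,0,0,0,0,0,20],
    [0,0,0,0,0,0,15],
    [0,0,0,0,0,0,15],
    [0,0,0,0,0,0,15],
    [0,0,0,0,0,0,15],
  ],
)

```text
time: 5.35
tool_pos: [0.5402, -0.0804, 0.1328]
ee_rot: [3.142, -0.001, -0.167]
wrist_force: [1.9, -0.6, -0.7]
width: 0.0245
```

```bash
python3 rd.py 4 s5
```

```text
along across z yaw width Fd Fn Fz [-1.5000e-01  1.9000e-02  7.7826e+01 -1.6700e-01  2.4484e+01 -1.7400e-01
  1.2430e+00  6.1000e-02] 5.55
```

View pics/s5.png

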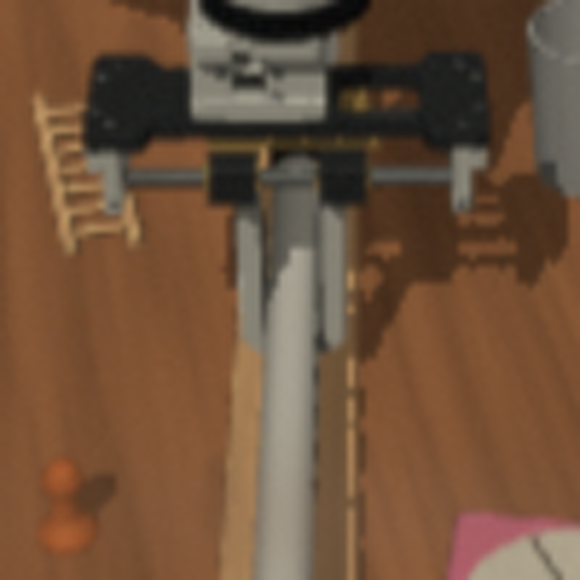

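The width reads 24.5 mm on the 25 mm tube and the button is hidden under the pad, so it is flush. Now I'll pull along -y of the stick.

jog_arm(
  moves=[
    [0,0,0,-0.5,-3,0,15],
    [0,0,0,-0.5,-3,0,15],
    [0,0,0,-0.5,-3,0,15],
    [0,0,0,-0.5,-3,0,15],
    [0,0,0,0,0,0,15],
  ],
)

```text
time: 6.18
tool_pos: [0.5382, -0.0919, 0.1328]
ee_rot: [-3.141, -0.0, -0.167]
wrist_force: [2.5, 2.4, 0.6]
width: 0.0243
```

```bash
python3 rd.py 2 s6
```

```text
along across z yaw width Fd Fn Fz [-1.1958e+01 -5.1000e-02  7.7808e+01 -1.6700e-01  2.4208e+01  2.2290e+00
  1.2200e+00  4.0300e-01] 6.275
```

View pics/s6.png

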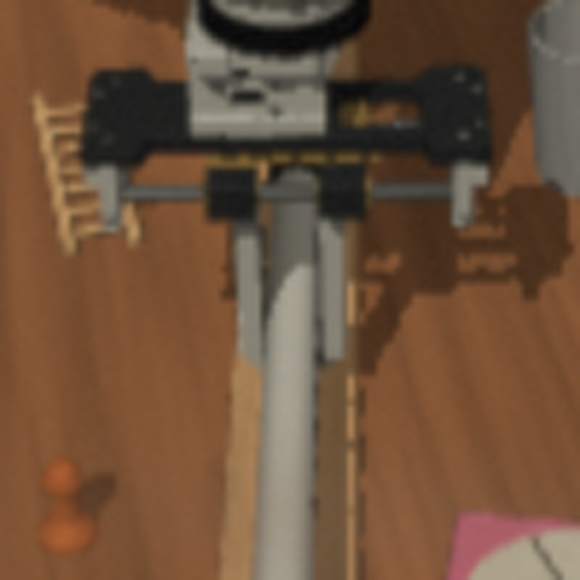

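```bash
cat > sh.py <<'E'
from m import *
z=np.load('st.npz');S,d=z['S'],z['d']
a=cv2.imread('pics/side1.png',0);b=cv2.cvtColor(snapshot('side'),cv2.COLOR_RGB2GRAY)
def edge(im):
    r=im[326:366,238:255].astype(float).mean(1) # lower edge of the handle
    return r
c=slice(335,362)
t=a[325:362,200:282]
# subpixel via ECC translation on the handle
W=np.eye(2,3,dtype=np.float32)
cc,W=cv2.findTransformECC(a[315:372,195:290],b[315:372,195:290],W,cv2.MOTION_TRANSLATION,(3,200,1e-6),None,5)
p0=proj('side',S-d*.389)[0];p1=proj('side',S-d*.414)[0]
print('handle px shift',W[:,2],'cc',cc,'for 25mm',p1-p0, '-> mm',25*W[1,2]/(p1-p0)[1])
E
python3 sh.py
```

```text
handle px shift [-0.20332626  4.9786305 ] cc 0.9897899668803369 for 25mm [-0.28434284 11.2725479 ] -> mm 11.041493721006603
```

The tube followed: the handle has shifted about 11 mm. I'll continue with small steps near the hole.

jog_arm(
  moves=[
    [0,0,0,-0.5,-3,0,15],
    [0,0,0,-0.5,-3,0,15],
    [0,0,0,-0.3,-2,0,15],
    [0,0,0,-0.25,-1.5,0,15],
    [0,0,0,-0.25,-1.5,0,15],
    [0,0,0,-0.15,-1,0,15],
    [0,0,0,-0.15,-1,0,15],
    [0,0,0,0,0,0,15],
  ],
)

```text
time: 7.32
tool_pos: [0.5359, -0.1052, 0.1328]
ee_rot: [-3.141, 0.0, -0.167]
wrist_force: [-0.0, 2.3, 3.3]
width: 0.0244
```

```bash
python3 rd.py 2 s7; python3 sh.py
```

```text
along across z yaw width Fd Fn Fz [-25.294  -0.109  77.82   -0.167  24.342   2.401  -1.498   3.409] 7.425
handle px shift [-0.51101214 10.93252   ] cc 0.9734974105483721 for 25mm [-0.28434284 11.2725479 ] -> mm 24.245892818369786
```

View pics/s7.png

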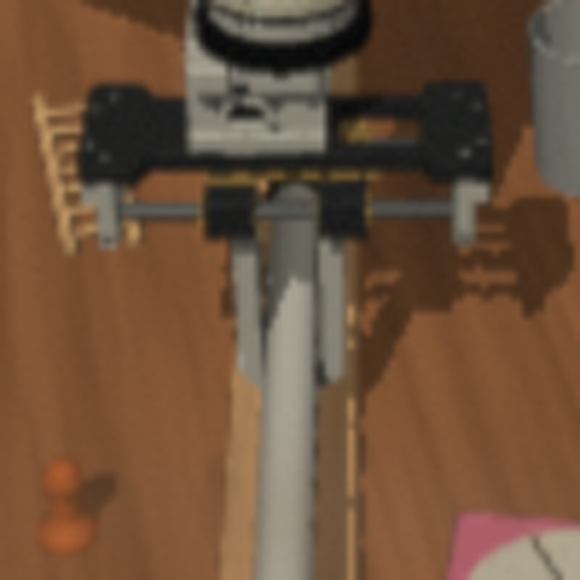

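jog_arm(
  moves=[
    [0,0,0,-0.1,-0.5,0,15],
    [0,0,0,-0.1,-0.5,0,15],
    [0,0,0,0,0,0,15],
  ],
)

```text
time: 7.85
tool_pos: [0.5358, -0.106, 0.1328]
ee_rot: [-3.141, 0.0, -0.167]
wrist_force: [0.2, 4.2, 4.3]
width: 0.0246
```

```bash
python3 rd.py 2 s8; python3 sh.py
```

```text
along across z yaw width Fd Fn Fz [-26.127  -0.122  77.8    -0.167  24.508   4.881  -2.609   4.287] 7.95
handle px shift [-0.52199465 11.266516  ] cc 0.9690042267826102 for 25mm [-0.28434284 11.2725479 ] -> mm 24.986622830923956
```

jog_arm(
  moves=[
    [0,0,0,-0.1,-0.5,0,15],
    [0,0,0,-0.1,-0.5,0,15],
    [0,0,0,0,0,0,15],
  ],
)

```text
time: 8.38
tool_pos: [0.5357, -0.1064, 0.1328]
ee_rot: [-3.139, -0.0, -0.167]
wrist_force: [0.3, 6.1, 4.5]
width: 0.0242
```

```bash
python3 rd.py 2 s9; python3 sh.py
```

```text
along across z yaw width Fd Fn Fz [-26.531  -0.121  77.779  -0.167  24.411   6.441  -1.196   4.9  ] 8.475
handle px shift [-0.5248302 11.382627 ] cc 0.9628247569448631 for 25mm [-0.28434284 11.2725479 ] -> mm 25.24413080699986
```

jog_arm(
  moves=[
    [0,0,0,-0.2,-1,0,15],
    [0,0,0,-0.1,-0.5,0,15],
    [0,0,0,0,0,0,15],
  ],
)

```text
time: 8.9
tool_pos: [0.5356, -0.1069, 0.1328]
ee_rot: [-3.137, -0.0, -0.167]
wrist_force: [1.1, 9.4, 4.3]
width: 0.025
```

```bash
python3 rd.py 2 s10; python3 sh.py
```

```text
along across z yaw width Fd Fn Fz [-27.029  -0.136  77.781  -0.167  24.638   8.997  -0.873   4.774] 9.0
handle px shift [-0.52741474 11.506287  ] cc 0.9718286563122422 for 25mm [-0.28434284 11.2725479 ] -> mm 25.518380402159988
```

Resistance has risen to 9 N, above the 4 N sliding force, and the tube has all but stopped at about 25 mm, so the button appears locked. I'll relieve the load, open and look.

jog_arm(
  moves=[
    [0,0,0,0.2,1.4,0,15],
    [0,0,0,0,0,0,15],
    [0,0,0,0,0,0,40],
    [0,0,0,0,0,0,70],
    [0,0,0,0,0,0,80],
    [0,0,0,0,0,0,80],
    [0,0,0,0,0,0,80],
  ],
)

```text
time: 9.93
tool_pos: [0.5354, -0.1076, 0.1326]
ee_rot: [3.141, 0.0, -0.167]
wrist_force: [-0.5, 0.2, -0.3]
width: 0.071
```

```bash
python3 rd.py 2 s11; python3 sh.py
```

```text
along across z yaw width Fd Fn Fz [-27.722  -0.151  77.706  -0.167  76.559  -0.263  -0.497  -0.351] 10.025
handle px shift [-0.5268357 11.284311 ] cc 0.9675826284844934 for 25mm [-0.28434284 11.2725479 ] -> mm 25.0260890862619
```

View pics/s11.png

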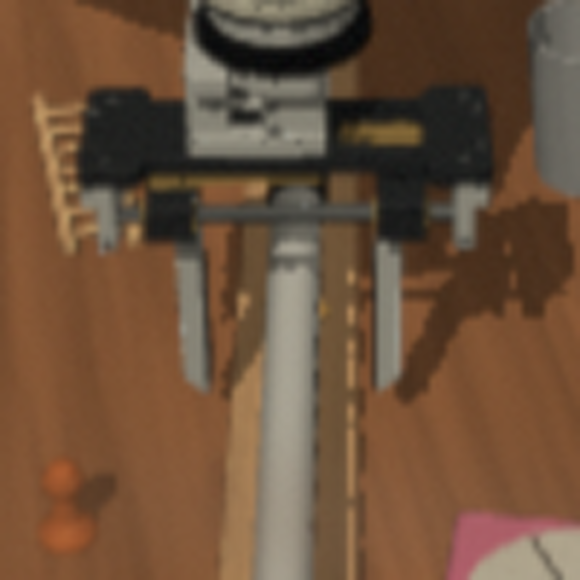

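The button is out again at zoom (322,310), a little dim in the gripper's shadow, and the handle shift is 25.0 mm. I'll lift away and confirm.

jog_arm(
  moves=[
    [0,0,0,0,0,25,80],
    [0,0,0,0,0,40,80],
    [0,0,0,0,0,40,80],
    [0,0,0,0,0,40,80],
    [0,0,0,0,0,0,80],
    [0,0,0,0,0,0,80],
  ],
)

```text
time: 10.82
tool_pos: [0.5352, -0.1074, 0.2767]
ee_rot: [-3.142, 0.001, -0.167]
wrist_force: [0.2, -0.1, 0.1]
width: 0.0799
```

```bash
python3 rd.py 1 s12; python3 sh.py; python3 - <<'E'
from m import *
a=save('side','side9.png');im=a.astype(float);print((im[:,:,0]-im[:,:,2])[217:229,250:262].astype(int))
for l in ['dice_cup','pawn','spinner','ladder']: print(l,[np.round(x['bbox'],1).tolist() for x in look_for(l,'side')[:1]])
E
```

```text
along across z yaw width Fd Fn Fz [-2.75500e+01 -7.83000e-01  2.20795e+02 -1.67000e-01  8.00850e+01
 -4.06000e-01 -1.27200e+00  7.00000e-03] 10.875
handle px shift [-0.5289266 11.274671 ] cc 0.9677691756504189 for 25mm [-0.28434284 11.2725479 ] -> mm 25.004707244811833
[[20 20 18 15 14 35 51 52 52 57 80 60]
 [19 20 18 16 15 35 51 52 52 57 80 60]
 [20 19 18 16 16 34 51 53 52 57 80 58]
 [21 20 18 17 15 38 51 53 52 54 74 56]
 [20 19 19 17 17 51 54 52 52 52 55 51]
 [19 20 17 16 19 69 61 54 51 53 62 53]
 [20 19 17 16 21 76 68 55 52 56 79 58]
 [20 19 17 15 19 61 58 53 51 55 79 58]
 [19 19 18 16 16 45 52 52 50 55 73 57]
 [18 19 17 15 16 44 52 51 52 52 55 51]
 [18 19 18 17 15 45 51 51 52 52 53 49]
 [19 20 18 15 15 47 52 53 52 52 61 52]]
dice_cup [[290.3, 171.8, 316.3, 203.3]]
pawn [[207.5, 247.4, 214.2, 264.9]]
spinner [[273.9, 261.1, 323.4, 300.5]]
ladder [[206.6, 185.1, 224.4, 214.4]]
```

View pics/s12.png

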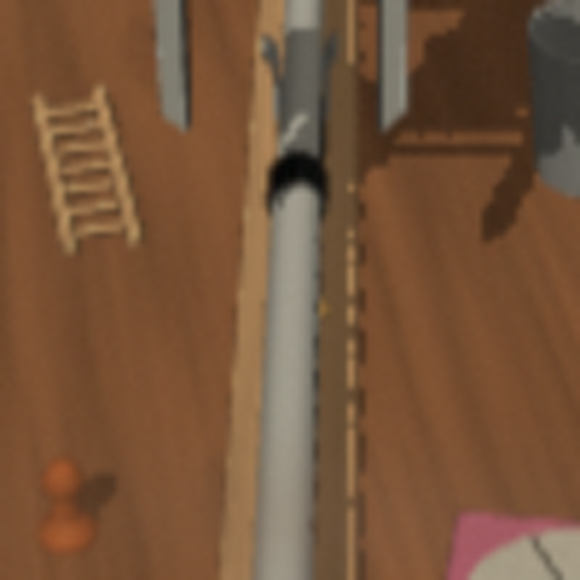

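The button stands out at zoom (322,310), with the same pixel pattern as at the start. The handle shift is 25.0 mm and the gripper is clear.

```bash
python3 -c "
from bench import *
print(close_job())"
```

```text
the job is handed in; nothing more can be done
None
```

The upper tube is one hole further out, the button has sprung out through that hole, and the job is handed in. No verdict was reported.

I located the stick from both camera views and closed the jaws on the tube over the spring button. The grip read 24.5 mm on the 25 mm tube, so the button was flush. I then pulled the tube toward the handle until resistance rose to about 9 N, relieved the load, opened and lifted clear.

- **Tube position:** the handle's shift in the side picture works out at 25.0 mm, against the 25 mm wanted. That figure comes from the image, because the joint value itself is not readable.
- **Button:** it shows in the side picture with the same pixel pattern as at the start.
- **Gripper:** the jaws are above the stick and touch nothing. Wrist force is about 1 N, which is the level of the sensor noise.
- **Game things:** nothing appeared to move. The cup, spinner and ladder boxes agree with the start to about 2 pixels, apart from 4 px on the cup's right edge, where the picture shows the gripper's shadow. The pawn was not detected in the first side picture but looks unmoved.
- **Disagreements:** the button was too small for the detector, so I found it by its colour. It lay within about 1 mm of the computed position. The arm's pose readings scattered by 2–3 mm while it moved, so I averaged them at rest before closing the jaws.

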